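Wind the carton clamp shut with its crank

TASK

Fit the larger of the two loose cranks down onto the square shaft of the carton clamp, then wind it round by its handle, clockwise seen from above, until the clamp's sliding jaw is up against the row of cartons. Let go, leaving the crank fully down on the shaft, and leave the small crank where it lies.

Things in the scene. Friction and masses are not known exactly. Their poses are not given: they have to be found in the camera images.
- crank: Crank to use, 380 g: steel hub 42 mm square, 24 high, with a 20.5 mm square through-hole; arm 16 wide, 24 high; at its end, 80 mm from the hole's axis, an upright handle, 20 mm across, spinning freely on its pin, 25 to 70 mm above the underside. Origin: hole's axis, at the underside; x along the arm to the handle, z up. Grip hub or arm across y. Fits in four positions a quarter turn apart.
- shaft_seat (a point): Shoulder (48 mm across) of the bolted-down clamp's upright shaft, on its axis, 95 mm above the table: the crank's underside rests here. Above it the shaft is 17 mm square for 22 mm, then tapers to 7 mm at its tip (36 mm up), guiding the crank in from 7 mm and 10 degrees off. x, y square to its faces, turning with it; z up. Handle force 2 to 3 N; stays where left. Rest of clamp is under 90 mm high.
- jaw (a joint): Travel in m of the clamp's sliding jaw, an upright aluminium plate 120 mm wide, from the gearbox under the shaft towards four cartons standing in a row: 0 to 0.006 at the start, 0.042 up against the cartons (hard stop). The shaft drives it, 24 mm a turn, closing when turned clockwise seen from above: 1.5 to 1.75 turns, plus up to a twelfth of a turn of play between crank and shaft.
- small_crank: A smaller crank of the same kind, which does not fit: hub 26 mm square with a 10 mm hole, arm 50 mm, handle 14 mm across, 44 mm high over all. Origin: on its hole's axis at the underside; x along its arm. To be left where it lies.
Things that resemble listed ones, but are neither listed nor needed, are in the scene too. What is shaped like the crank but green is not meant.

How it is judged:
On the way, in this order (a step that is already met when the one before it is completed fails the run):
1. the crank is fully down and upright on the square shaft (its underside centre within 7 mm of the seat), before the jaw is wound (distance between crank and shaft_seat below 0.007 m and angle between crank's own z axis and vertical below 0.12 rad and value of joint jaw below 0.02 m), for 0.2 s.
2. the jaw is wound half way with the crank on the shaft (value of joint jaw above 0.022 m and distance between crank and shaft_seat below 0.014 m).
At the end, for the whole second after the job is handed in: The jaw is within 7 mm of the cartons (travel over 35 of 42 mm), the crank rests upright (within 7 degrees) and fully down on the shaft (its underside centre within 8 mm of the seat), at rest, and the small crank is within 30 mm of where it lay (value of joint jaw above 0.035 m and distance between crank and shaft_seat below 0.008 m and angle between crank's own z axis and vertical below 0.12 rad and linear speed of crank below 0.03 m/s and distance of small_crank from where it was at the start of the episode below 0.03 m); the robot touches nothing.
It fails at once if the small crank is shifted by more than 50 mm (distance of small_crank from where it was at the start of the episode above 0.05 m).
It also fails if it takes over 67 s, if anything falls off the work surface, if the arm or the gripper's body presses on something with over 40 N, if the wrist force passes 120 N, or if a joint passes its speed limit or range.

ROBOT

A 6-joint arm with a two-finger parallel gripper is mounted at the origin on the work surface. World frame = base frame: x ahead of the robot, y to its left, z up, the work surface at z = 0. Lengths are in m, angles in rad, forces in N, time in s.
With the tool pointing down it reaches from about 0.375 to 0.975 m from the base axis. Payload 3.8 kg.
Tool frame: the origin (TCP) lies at the very end of the fingers, on their centre line; the grasp point (between the pads) lies behind it (bot.tcp_to_grasp is the y of the grasp point in the tool frame, in m); y points along the fingers, z is the direction in which the jaws open and shut, and the axes are right-handed (so a half turn about y gives the same grasp; the last joint's range is limited). The gripper opens to 85 mm and grips with 20 to 120 N. Pads are 22 mm wide; open, the fingers measure 114 mm over their backs; the gripper's body (76 mm by 85 mm) begins 54 mm behind the grasp point. The pads swing forward as they close: fully open they stand 13 mm farther back than shut.
Start: joints at [-1.366, 0.264, 1.604, -0, 1.274, -0.037], TCP at [0.162, -0.655, 0.231] pointing down, gripper open.
Joint ranges: [-2.63, 2.63], [-0.94, 2.18], [0.31, 2.57], [-1.31, 4.45], [0, 2.66], [-2.55, 2.55]. Speed limits (rad/s): [2.57, 2.57, 3.14, 3.14, 3.14, 3.14].

INTERFACE

Orientations are given as a rotation vector (axis times angle).
In Python, from workcell import bot, optics, workorder gives the robot as it stands.
- The arm moves only by the shell command python3 -m handwheel 'ROWS' [FORCE]. ROWS is JSON, a list of rows, each a list of 7 numbers: the shift along the tool's x, y, z in m, then the turn, a rotation vector about the tool's x, y, z in rad, then the opening, from 0 (shut) to 1 (fully open). A call has 1 to 8 rows; each row shifts and turns the commanded pose from where the row before left it, along the tool's axes as they then stand; what a row does not reach is not made up. A row lasts 1/8 s, in which the tool goes at most 62.5 mm and 10.7 degrees, less where a joint would pass 70% of its speed; a pose out of reach is approached as far as the arm can. A call with a gripper value outside its range is refused whole. The fingers move at their own pace and stop on an object; FORCE is the grip in N (left out, the last holds). Time passes only in rows, so rows that do not move let the fingers close. It gives the time, the measured TCP pose, the force and the opening at its end, in the units of the state.
- bot.read_state(): the state, without advancing time (a new reading comes with each control period).
- optics.read_camera(name): name is "scene" or "top"; returns a dict with "image" (480x640x3 uint8, red, green, blue), "z_map" (480x640 float32, m along the optical axis (not along the pixel's ray), 0 where there is no reading), "mtx" (3x3 intrinsics, pixels), "world_from_camera" (4x4, takes a point from camera to world coordinates). Camera axes: x right, y down, z forward; pixel columns grow to the right and rows downward; lengths in m; the calibration is good to about 2 mm. A picture is of the moment at which its call begins.
- workorder.finish_job(): hands the job in, once; it reports no verdict.
The state is a dict: "time": time; "q": joint angles; "joint_vel": joint speeds; "joint_torque": joint torques, N m; "tool_pos": TCP position; "tcp_rot": TCP orientation; "wrist_force": force on the tool from outside, world axes, zero at the start; "torque": the same for the moment, N m; "width": opening from 0.0 (shut) to 1.0 (fully open).
Only numpy, scipy, OpenCV 4.12 (cv2) and the standard library are available. Lean on these libraries where they do the work, as an engineer would, in place of code of your own. Each camera call takes 0.05 s, during which the arm holds its last target.

## Working session

There is one attempt and no reset: what is moved stays moved. The work goes in short steps, Python scripts to look and compute and a shell command to move; the robot and the scene stay as the last step left them, time stands still between calls to the robot, and variables do not carry over. Pictures are saved under pics/ and viewed, and the job is handed in when it is done.

```bash
ls; mkdir -p pics; python3 - <<'E'
from workcell import bot, optics
import cv2,numpy as np
s=bot.read_state();print(s,bot.tcp_to_grasp)
for n in("scene","top"):
    c=optics.read_camera(n)
    cv2.imwrite(f"pics/{n}0.png",c["image"][:,:,::-1]);np.savez(f"{n}0.npz",**c)
    print(n,c["mtx"],c["world_from_camera"])
E
```

```text
pics
{'time': 0.0, 'q': array([-1.36590464e+00,  2.64791102e-01,  1.60536762e+00, -1.31873572e-06,
        1.27370172e+00, -3.68792370e-02]), 'joint_vel': array([-2.25424309e-04, -5.03816082e-04,  1.68392807e-05,  1.21843522e-03,
        9.33169261e-04,  9.64894662e-04]), 'joint_torque': array([-9.43124105e-04, -5.15118134e+01, -3.67311215e+01, -1.78331743e-04,
        1.29240294e-02, -1.74841500e-05]), 'tool_pos': array([ 0.16147308, -0.65465085,  0.2299399 ]), 'tcp_rot': array([-0.25446483,  2.09546062, -2.09069614]), 'wrist_force': array([-0.52802466, -0.25988047,  0.12180322]), 'torque': array([ 0.04503046,  0.02334116, -0.01854199]), 'width': 1.0026285356621114} -0.0187
scene [[586.00204103   0.         323.55335303]
 [  0.         586.00204103 232.42806665]
 [  0.           0.           1.        ]] [[ 0.81311156  0.43866185 -0.38265568  0.95459934]
 [ 0.58197131 -0.59835775  0.55070627 -0.82014029]
 [ 0.01260884 -0.67048026 -0.74182022  0.99418347]
 [ 0.          0.          0.          1.        ]]
top [[454.75360488   0.         322.3840091 ]
 [  0.         454.75360488 240.94419341]
 [  0.           0.           1.        ]] [[-0.00763487 -0.98548717  0.16957815  0.30050535]
 [-0.99969544  0.01150205  0.02183409 -0.13232379]
 [-0.02346772 -0.16935981 -0.98527485  1.12494061]
 [ 0.          0.          0.          1.        ]]
```

View pics/scene0.png

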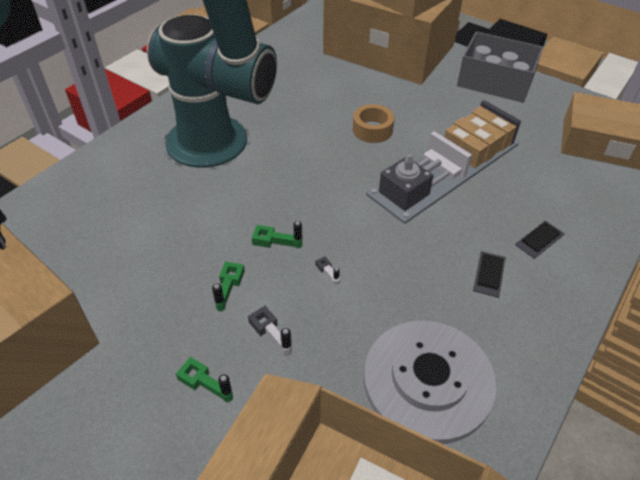

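View pics/top0.png

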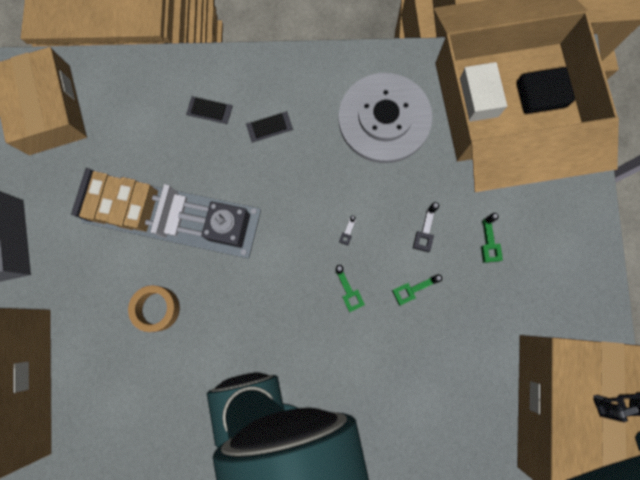

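Candidates (scene view):
- Grey crank, hub (263,320), handle (286,338).
- Small grey crank (324,265).
- Green look-alikes (263,236), (232,272) and (192,372).

By the description I choose the large grey one. Next is a close crop and measurements.

```bash
cat > h.py <<'E'
import numpy as np,cv2
def ray(c,u,v,z):
    M=c["world_from_camera"];K=c["mtx"]
    d=M[:3,:3]@np.linalg.solve(K,[u,v,1.]);o=M[:3,3]
    return o+d*(z-o[2])/d[2]
def proj(c,p):
    M=c["world_from_camera"];q=M[:3,:3].T@(np.asarray(p)-M[:3,3]);q=c["mtx"]@q
    return q[:2]/q[2]
def pts(c):
    v,u=np.mgrid[:480,:640];z=c["z_map"];K=c["mtx"];M=c["world_from_camera"]
    P=np.stack([(u-K[0,2])*z/K[0,0],(v-K[1,2])*z/K[1,1],z],-1)
    return P@M[:3,:3].T+M[:3,3]
E
python3 - <<'E'
from h import *
S=np.load("scene0.npz");T=np.load("top0.npz")
a=cv2.resize(S["image"][290:365,230:310],(400,375),interpolation=cv2.INTER_CUBIC)
b=cv2.resize(T["image"][190:265,400:480],(400,375),interpolation=cv2.INTER_CUBIC)
c=cv2.resize(S["image"][140:220,360:460],(400,320),interpolation=cv2.INTER_CUBIC)
d=cv2.resize(T["image"][180:260,180:280],(400,320),interpolation=cv2.INTER_CUBIC)
im=np.zeros((600,800,3),np.uint8);im[:280,:400]=a[:280] if 0 else cv2.resize(a,(400,280));im[:280,400:]=cv2.resize(b,(400,280));im[280:,:400]=c;im[280:,400:]=d
cv2.imwrite("pics/crop0.png",im[:,:,::-1])
for n,c,(u0,u1,v0,v1) in(("S",S,(240,300,300,360)),("T",T,(408,445,195,258))):
    P=pts(c)
    for v in range(v0,v1,4):print(n,v,[int(1000*x) for x in P[v,u0:u1:3,2]])
E
```

```text
S 300 [1, -2, 0, 3, 2, 1, 0, 1, 0, 2, 0, -1, 0, 4, -1, 1, 3, 0, 1, 1]
S 304 [0, 4, 0, -2, 0, 0, 1, -1, 0, 4, -2, -1, -3, -2, 0, 2, 0, 3, 0, 2]
S 308 [1, 2, 0, 0, 0, -2, 0, 22, 24, 25, 2, -1, 0, -1, 0, -1, 1, 1, 0, 0]
S 312 [2, 1, 0, -2, -1, 27, 24, 23, 24, 23, 25, 0, 0, 0, -1, 0, 0, -1, 2, 3]
S 316 [0, -2, -1, 27, 26, 26, 16, 12, 8, 22, 24, 25, 0, -2, 0, 0, 1, 2, 0, 2]
S 320 [1, 0, 0, 16, 26, 24, 6, 1, 0, 26, 23, 22, 20, 1, 0, -1, 0, 0, -1, -1]
S 324 [-2, 0, -1, 0, 14, 24, 23, 26, 24, 27, 24, 16, 9, 3, -1, 2, 0, 0, 0, 0]
S 328 [0, 0, 1, 1, 1, 9, 22, 23, 21, 21, 23, 22, 25, -4, 0, 70, -2, 1, -1, 1]
S 332 [0, -1, 1, 0, 0, 2, 13, 12, 8, 10, 22, 25, 23, 22, 72, 72, 68, 0, 3, 1]
S 336 [0, 1, -2, -3, -2, 1, 1, 1, 1, -3, 9, 23, 25, 26, 67, 70, 68, 2, -1, 3]
S 340 [2, 0, 0, 3, 0, 0, 0, 0, 0, 2, -1, 10, 22, 24, 52, 56, 54, -2, 0, 3]
S 344 [-2, -1, 3, 0, -1, -1, 1, 0, 4, 1, -2, 0, 5, 20, 40, 44, 39, 26, 2, 2]
S 348 [1, 2, 0, -1, -4, -1, 1, 1, 2, 2, 2, -1, 1, 5, 27, 27, 26, 994, 2, -2]
S 352 [-1, 0, -2, 0, 3, 2, 2, 1, 0, 0, 2, 0, -1, 0, 8, 14, 16, 4, 3, 1]
S 356 [1, -4, 0, 0, -1, 2, 0, 1, 0, 2, 0, -1, 0, 1, 1, 0, 0, 2, 2, 0]
T 195 [-1, 0, 0, 0, 0, 2, -1, 6, 3, 3, 0, 2, -1]
T 199 [3, 2, 3, 1, -2, 0, 2, -1, 2, 0, -1, -2, 2]
T 203 [0, 3, 4, 2, 1, 0, 3, 0, 70, 76, 70, 0, 1]
T 207 [0, 2, 6, 4, 6, 1, -1, 49, 71, 72, 69, 1, 3]
T 211 [2, 1, 1, 0, 3, 2, 10, 33, 48, 40, 5, -1, 6]
T 215 [0, 0, -2, 0, 3, 0, 20, 31, 30, 3, 1, 3, 2]
T 219 [4, 1, 3, 0, -2, 4, 27, 28, 21, 0, 3, 1, 2]
T 223 [1, 2, 2, 2, 3, 2, 22, 27, 1, 0, 1, 3, -2]
T 227 [-1, 1, 0, 1, 2, 17, 29, 26, 0, 3, 1, 0, -1]
T 231 [2, 3, 6, 27, 25, 26, 25, 24, 1, -2, 0, 3, 2]
T 235 [0, 1, 2, 21, 27, 23, 24, 25, 24, 2, 2, 0, 0]
T 239 [3, 1, 2, 28, 2, 2, 0, 22, 26, 1, 1, 1, 3]
T 243 [-1, 0, 23, 27, 1124, 0, 6, 23, 2, 3, 4, -5, 0]
T 247 [1, 4, 16, 23, 27, 25, 22, 23, 0, 0, 1, 3, 0]
T 251 [3, 2, 1, 0, -1, 0, 7, 17, 0, 1, 0, -1, -1]
T 255 [0, 5, 0, 0, 1, 0, 4, 1, 1, 0, 3, 1, -1]
```

View pics/crop0.png

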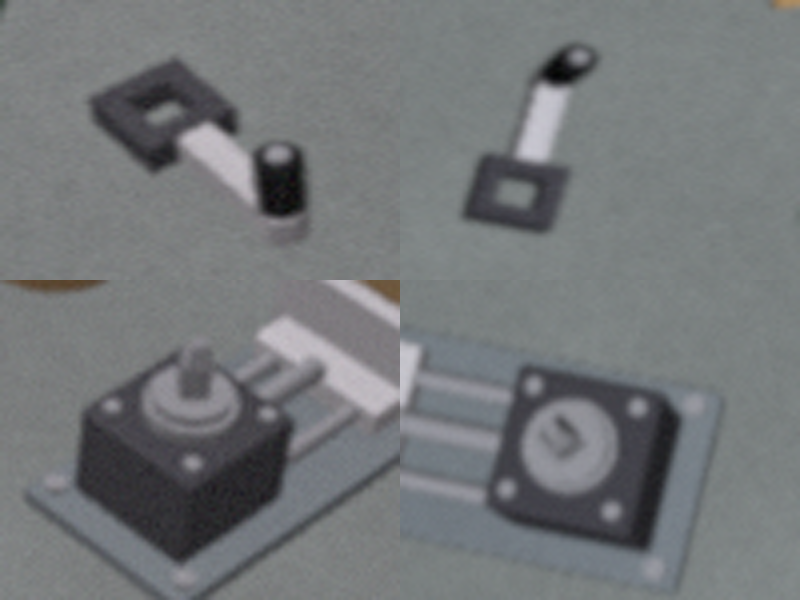

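```bash
python3 - <<'E'
from h import *
S=np.load("scene0.npz");T=np.load("top0.npz")
hubc=ray(T,424,240,.024);print("hub rough",hubc)
for n,c in(("S",S),("T",T)):
    P=pts(c);near=np.hypot(P[...,0]-hubc[0],P[...,1]-hubc[1])<.13
    dark=c["image"].max(-1)<115
    top=near&(P[...,2]>.018)&(P[...,2]<.032)&dark
    hub=top&(np.hypot(P[...,0]-hubc[0],P[...,1]-hubc[1])<.035)
    v,u=np.nonzero(hub)
    Q=np.array([ray(c,a,b,.024)[:2] for a,b in zip(u,v)])
    r=cv2.minAreaRect((Q*1000).astype(np.float32));print(n,"hub",len(Q),Q.mean(0),r)
    # hole hull
    hd=near&(P[...,2]>.06)&(P[...,2]<.08);v,u=np.nonzero(hd)
    Q=np.array([ray(c,a,b,.07)[:2] for a,b in zip(u,v)]);print(" handle",len(Q),Q.mean(0))
    arm=near&(P[...,2]>.017)&(P[...,2]<.033)&(c["image"].min(-1)>150);v,u=np.nonzero(arm)
    Q=np.array([ray(c,a,b,.024)[:2] for a,b in zip(u,v)]).astype(np.float32)
    l=cv2.fitLine(Q,cv2.DIST_L2,0,.01,.01).ravel();print(" arm",len(Q),l,np.degrees(np.arctan2(l[1],l[0])))
    # shaft
    sh=ray(T,220,223,.095);
    near=np.hypot(P[...,0]-sh[0],P[...,1]-sh[1])<.06
    m=near&(P[...,2]>.091)&(P[...,2]<.100);v,u=np.nonzero(m)
    Q=np.array([ray(c,a,b,.095)[:2] for a,b in zip(u,v)]);print(" shoulder",len(Q),P[m].mean(0),cv2.minAreaRect((Q*1000).astype(np.float32)),cv2.minEnclosingCircle((Q*1000).astype(np.float32)))
    m=near&(P[...,2]>.104)&(P[...,2]<.14);v,u=np.nonzero(m);print(" shaft",len(u),P[m].mean(0),P[m][:,2].max(),u.min(),u.max(),v.min(),v.max())
    m=near&(P[...,2]>.125)&(P[...,2]<.14);print(" tip",m.sum(),P[m].mean(0))
    u0,v0=proj(c,[*sh[:2],.11]).astype(int)
    cr=cv2.resize(c["image"][v0-30:v0+30,u0-32:u0+32],(640,600),interpolation=cv2.INTER_CUBIC);print(" crop origin",u0-32,v0-30)
    cv2.imwrite(f"pics/shaft_{n}.png",cr[:,:,::-1])
E
```

```text
hub rough [ 0.48943296 -0.35644923  0.024     ]
S hub 347 [ 0.4882084 -0.3561894] ((489.0024719238281, -356.45660400390625), (43.686527252197266, 46.71942138671875), 74.02869415283203)
 handle 188 [ 0.48819295 -0.37823401]
 arm 138 [ 0.91885966 -0.3945845   0.52757144 -0.3673344 ] -23.240063
 shoulder 191 [0.53304279 0.11936116 0.09503034] ((533.011962890625, 119.53236389160156), (48.06211853027344, 54.20804977416992), 19.089155197143555) ((531.6859741210938, 119.47441864013672), 29.384553909301758)
 shaft 93 [0.53187049 0.12051689 0.11863665] 0.13524272286888983 404 412 155 167
 tip 24 [0.53125008 0.12246376 0.12923375]
 crop origin 374 130
T hub 236 [ 0.48736503 -0.35492745] ((488.06964111328125, -354.82684326171875), (42.83761978149414, 43.59445571899414), 74.83519744873047)
 handle 128 [ 0.48032374 -0.37525495]
 arm 120 [ 0.96226597 -0.27211058  0.53313684 -0.36841705] -15.789897
 shoulder 264 [0.52840219 0.12417885 0.09555726] ((529.8526000976562, 124.99158477783203), (51.65241622924805, 48.293487548828125), 17.43227767944336) ((529.2274780273438, 124.27970123291016), 27.025428771972656)
 shaft 71 [0.52801936 0.12296053 0.12205635] 0.13663169291982125 214 224 213 223
 tip 29 [0.52920536 0.12416156 0.12940013]
 crop origin 186 191
```

View pics/shaft_T.png

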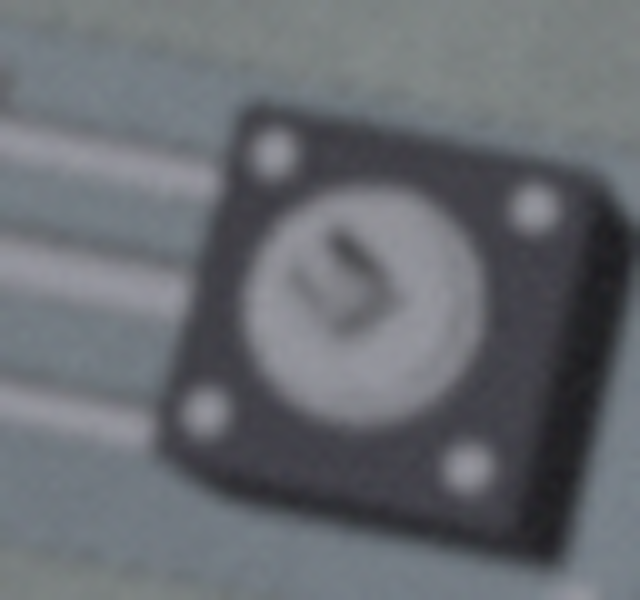

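View pics/shaft_S.png

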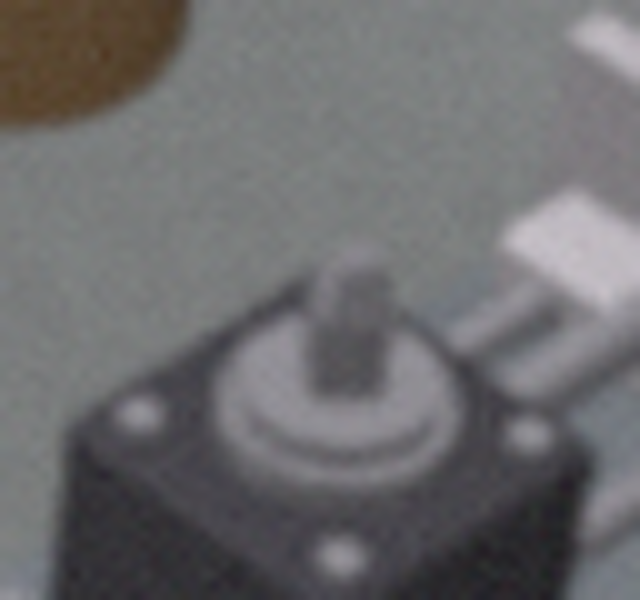

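```bash
python3 - <<'E'
from h import *
from workcell import optics,bot
for n,o in(("scene",(395,150)),("top",(208,206))):
    A=[optics.read_camera(n) for _ in range(8)]
    I=np.mean([a["image"].astype(float) for a in A],0);c=dict(A[0]);c["image"]=I
    Z=np.stack([a["z_map"] for a in A]);c["z_map"]=np.median(Z,0);np.savez(n+"1.npz",**c)
    u,v=o;w=I[v:v+30,u:u+30].mean(-1)
    w=np.clip((w-40)*255/(w.max()-40),0,255).astype(np.uint8)
    g=cv2.resize(w,(600,600),interpolation=cv2.INTER_CUBIC)
    g=cv2.createCLAHE(3,(4,4)).apply(g)
    cv2.imwrite(f"pics/sh1_{n}.png",g)
print(bot.read_state()["time"])
E
```

```text
0.9
```

View pics/sh1_top.png

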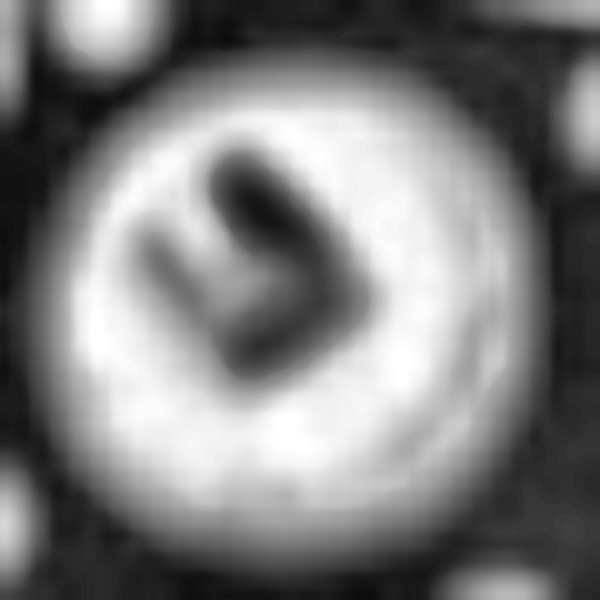

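View pics/sh1_scene.png

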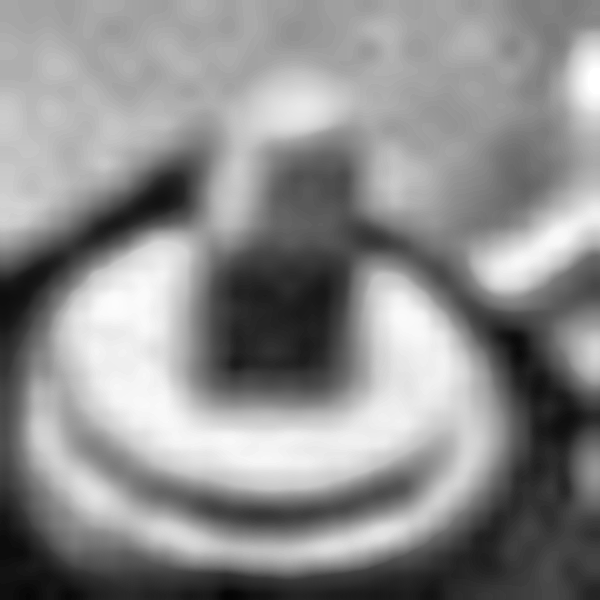

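```bash
python3 - <<'E'
from h import *
S=np.load("scene1.npz");T=np.load("top1.npz")
def w(c,o,x,y): return ray(c,o[0]+(x+.5)/20-.5,o[1]+(y+.5)/20-.5,.095)[:2]
oT=(208,206);oS=(395,150)
def a(p,q):d=q-p;return np.degrees(np.arctan2(d[1],d[0])),np.hypot(*d)
print("T A",a(w(T,oT,245,395),w(T,oT,375,300)),"B",a(w(T,oT,300,210),w(T,oT,375,300)))
print("S",a(w(S,oS,200,393),w(S,oS,355,400)),a(w(S,oS,200,400),w(S,oS,355,400)))
# subpixel dark-edge line fits on top image: threshold along columns
for n,c,o in(("T",T,oT),("S",S,oS)):
    g=cv2.resize(c["image"][o[1]:o[1]+30,o[0]:o[0]+30].mean(-1).astype(np.float32),(600,600),interpolation=cv2.INTER_CUBIC)
    print(n,g[100:500:40,60:540:40].astype(int))
    if n=="T":
        # lower edge: columns 260..350, scan upward from y=450
        L=[(x,next(y for y in range(450,150,-1) if g[y,x]<128)) for x in range(255,345,5)] if 1 else 0
        print(L)
        R=[(next((x for x in range(450,150,-1) if g[y,x]<128),0),y) for y in range(180,290,5)];print(R)
        for Q in(L,R):
            W=np.array([w(c,o,*q) for q in Q],np.float32);l=cv2.fitLine(W,cv2.DIST_HUBER,0,.001,.001).ravel();print(np.degrees(np.arctan2(l[1],l[0])))
    else:
        L=[(x,next(y for y in range(450,150,-1) if g[y,x]<.5*(g[450,x]+g[330,x]))) for x in range(220,345,5)];print(L)
        W=np.array([w(c,o,*q) for q in L],np.float32);l=cv2.fitLine(W,cv2.DIST_HUBER,0,.001,.001).ravel();print(np.degrees(np.arctan2(l[1],l[0])))
# shoulder ellipse/ disc centre
g=T["image"].mean(-1)
m=np.zeros((480,640),np.uint8);m[(g>112)]=255
m[:, :208]=0;m[:,237:]=0;m[:206]=0;m[238:]=0
n,lab,st,ce=cv2.connectedComponentsWithStats(m)
i=1+np.argmax(st[1:,4]);cn=max(cv2.findContours((lab==i).astype(np.uint8),0,1)[0],key=cv2.contourArea)
W=np.array([ray(T,*p,.095)[:2]*1000 for p in cn[:,0]],np.float32);print("disc T",cv2.fitEllipse(W),cv2.minEnclosingCircle(W))
# scene: shoulder front/side rim at z .095 from averaged picture: left (55,350) right(460,350)? bottom(265,490)
for p in((55,350),(455,350),(265,492),(100,260),(410,260)):
    print("S rim",w(S,oS,*p))
from scipy.optimize import least_squares
R=np.array([w(S,oS,*p) for p in((55,350),(455,350),(265,492),(120,450),(400,450))])
r=least_squares(lambda c:np.hypot(*(R-c).T)-.024,[.53,.12]);print(r.x,r.fun)
for n,c in(("S",S),("T",T)):
    P=pts(c);near=np.hypot(P[...,0]-.531,P[...,1]-.122)<.02
    m=near&(P[...,2]>.127)&(P[...,2]<.14);print(" tip",m.sum(),P[m].mean(0),P[m].max(0))
E
```

```text
T A (np.float64(-53.25497003498872), np.float64(0.018559877782405254)) B (np.float64(-140.02013924644152), np.float64(0.014161506241149188))
S (np.float64(32.52669158332452), np.float64(0.017765561406880688)) (np.float64(36.40151390218066), np.float64(0.0178534553390026))
T [[ 66  66  72 102 126 136 137 136 125  96  70  67]
 [ 67  78 122 143 139 141 149 147 146 134 102  70]
 [ 71 115 147 144 108  96 138 148 147 142 131  95]
 [ 89 142 139 142 125  83  99 141 148 146 133 122]
 [113 146 127 126 133 121 102 122 148 148 137 132]
 [126 150 140 122 128 123 108 111 141 149 139 128]
 [126 151 148 138 121 104 110 134 148 149 132 130]
 [111 146 150 146 135 126 141 149 150 148 130 125]
 [ 87 138 150 149 148 148 150 149 147 136 135  99]
 [ 70 106 140 147 147 147 149 145 138 134 116  75]]
[(255, 382), (260, 382), (265, 380), (270, 377), (275, 374), (280, 372), (285, 370), (290, 368), (295, 365), (300, 362), (305, 359), (310, 354), (315, 350), (320, 347), (325, 343), (330, 338), (335, 333), (340, 330)]
[(288, 180), (291, 185), (296, 190), (303, 195), (307, 200), (310, 205), (314, 210), (319, 215), 
[... 872 characters left out ...]
90, 399), (295, 399), (300, 399), (305, 399), (310, 399), (315, 398), (320, 397), (325, 396), (330, 394), (335, 392), (340, 391)]
38.463432
disc T ((527.7340698242188, 123.94796752929688), (52.55439758300781, 53.63323211669922), 105.92756652832031) ((527.70166015625, 123.99748229980469), 27.541709899902344)
S rim [0.50957506 0.11323275]
S rim [0.54681252 0.14069501]
S rim [0.54135013 0.10652883]
S rim [0.50573604 0.12988174]
S rim [0.53481619 0.15133791]
[0.52771366 0.12690989] [-0.00128276 -0.0004459   0.00052225  0.00028298 -0.0009365 ]
 tip 18 [0.53024939 0.1239405  0.12979529] [0.53582498 0.13030937 0.13209675]
 tip 22 [0.52956127 0.12415122 0.1308513 ] [0.53596452 0.12922464 0.13313182]
```

```bash
cat >> h.py <<'E'
from scipy.spatial.transform import Rotation as Rn
def plan(pos,yaw):
    """tool pointing down, tool z at world yaw(deg); gives shift in present tool axes and turn about tool y"""
    from workcell import bot
    s=bot.read_state();R=Rn.from_rotvec(s["tcp_rot"]).as_matrix()
    d=R.T@(np.asarray(pos)-s["tool_pos"])
    z=R[:,2];cur=np.degrees(np.arctan2(z[1],z[0]))
    t=-(yaw-cur)
    t=[(t+180)%360-180,(t)%360-180 if 0 else ((t+360)%360-180)]
    R2=Rn.from_euler('z',0)
    zt=[np.cos(np.radians(yaw)),np.sin(np.radians(yaw)),0];yt=[0,0,-1];xt=np.cross(yt,zt)
    rel=Rn.from_matrix(R.T@np.array([xt,yt,zt]).T).as_rotvec()
    print("tcp",s["tool_pos"].round(4),"tool y",R[:,1].round(3),"zyaw",cur.round(2),"q",s["q"].round(2),"f",s["wrist_force"].round(1),"w",round(s["width"],3),"t",round(s["time"],2))
    print("shift",d.round(4),"turn",rel.round(4),"|",np.degrees(np.linalg.norm(rel)).round(1),"deg")
    return R
E
python3 - <<'E'
from h import *
plan([.4885,-.3555,.12],74.6);plan([.4885,-.3555,.12],74.6-180)
T=np.load("top1.npz");P=pts(T)
for u,v in((105,200),(160,210),(135,205)):print(P[v,u])
E
```

```text
tcp [ 0.1616 -0.6554  0.2313] tool y [ 0. -0. -1.] zyaw -76.15 q [-1.37  0.26  1.6  -0.    1.27 -0.04] f [ 0.3  0.3 -0.2] w 0.999 t 0.9
shift [-0.3892  0.1113 -0.2129] turn [-0.    -2.631  0.   ] | 150.7 deg
tcp [ 0.1616 -0.6554  0.2313] tool y [ 0. -0. -1.] zyaw -76.15 q [-1.37  0.26  1.6  -0.    1.27 -0.04] f [ 0.3  0.3 -0.2] w 0.999 t 0.9
shift [-0.3892  0.1113 -0.2129] turn [-0.      0.5106 -0.    ] | 29.3 deg
[0.58837606 0.41568583 0.07128427]
[0.55860117 0.27528486 0.08401868]
[0.57489808 0.34159427 0.07144214]
```

```bash
python3 - <<'E'
from h import *
P=pts(np.load("top1.npz"))
for u,v in((535,345),(570,360),(540,400),(560,450),(500,210),(460,120)):print(u,v,P[v,u].round(3))
E
```

```text
535 345 [ 0.241 -0.573  0.094]
570 360 [ 0.216 -0.608  0.171]
540 400 [ 0.13  -0.563  0.12 ]
560 450 [ 0.046 -0.571  0.171]
500 210 [ 0.567 -0.554  0.002]
460 120 [ 0.77  -0.442  0.09 ]
```

```bash
python3 -m handwheel '[[-0.04,0,-0.02,0,0,0,0.9],[-0.05,0,-0.027,0,0,0,0.9],[-0.05,0,-0.027,0,0,0,0.9],[-0.05,0,-0.028,0,0,0,0.9],[-0.05,0,-0.028,0,0,0,0.9],[-0.05,0,-0.028,0,0,0,0.9],[-0.05,0,-0.028,0,0,0,0.9],[-0.049,0,-0.027,0,0,0,0.9]]'; python3 - <<'E'
from h import *
plan([.4885,-.3555,.12],74.6-180)
E
```

```text
time: 1.9
tool_pos: [0.4896, -0.354, 0.2316]
tcp_rot: [-0.254, 2.092, -2.093]
wrist_force: [0.4, 0.1, 0.4]
width: 0.897
tcp [ 0.4896 -0.354   0.2316] tool y [ 0.001 -0.    -1.   ] zyaw -76.14 q [-0.67  0.13  1.76 -0.    1.25  0.66] f [0.4 0.1 0.4] w 0.897 t 1.9
shift [0.0015 0.1116 0.0011] turn [-5.000e-04  5.106e-01 -6.000e-04] | 29.3 deg
```

```bash
python3 -m handwheel '[[0.0015,0.03,0.001,0,0.17,0,0.9],[0,0.04,0,0,0.17,0,0.9],[0,0.04,0,0,0.17,0,0.9],[0,0.03,0,0,0,0,0.9],[0,0.025,0,0,0,0,0.9],[0,0,0,0,0,0,0.9],[0,0,0,0,0,0,0.9]]' 60; python3 - <<'E'
from h import *
from workcell import optics
plan([.4885,-.3555,.005],74.6-180)
a=optics.read_camera("scene")["image"][250:400,180:380];b=optics.read_camera("top")["image"][150:300,340:540]
cv2.imwrite("pics/c2.png",np.hstack([cv2.resize(x,(400,300),interpolation=cv2.INTER_CUBIC) for x in(a,b)])[:,:,::-1])
E
```

```text
time: 2.78
tool_pos: [0.4877, -0.3572, 0.0673]
tcp_rot: [-0.282, -2.078, 2.079]
wrist_force: [0.9, -0.6, 0.2]
width: 0.908
tcp [ 0.4877 -0.3572  0.0673] tool y [ 0.001 -0.001 -1.   ] zyaw -105.36 q [-0.67  0.28  1.91  0.    0.95  1.17] f [ 0.9 -0.6  0.2] w 0.908 t 2.77
shift [-0.0002  0.0623 -0.0019] turn [-0.0005  0.0006 -0.0013] | 0.1 deg
```

View pics/c2.png

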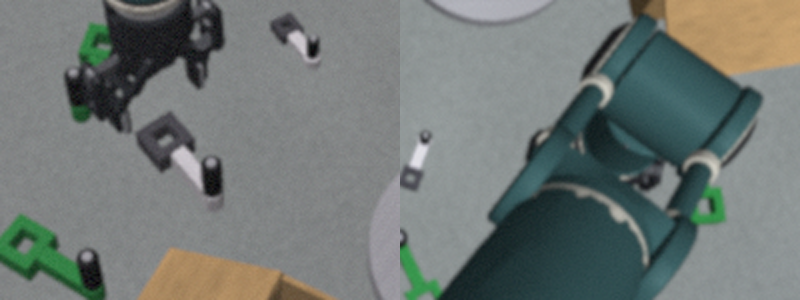

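```bash
python3 - <<'E'
from h import *
T=np.load("top1.npz");S=np.load("scene1.npz")
print(ray(T,437,277,.07),ray(S,217,287,.07),ray(T,404,294,.024))
h=np.array([.4885,-.3555]);d=np.array([.2656,.964])
print(h+.057*d,h+.04*d,h-.057*d)
E
```

```text
[ 0.39450753 -0.37302261  0.07      ] [ 0.39353195 -0.37421953  0.07      ] [ 0.35857347 -0.30276146  0.024     ]
[ 0.5036392 -0.300552 ] [ 0.499124 -0.31694 ] [ 0.4733608 -0.410448 ]
```

```bash
python3 -m handwheel '[[0,0.03,-0.0018,0,0,0,0.9],[0,0.024,0,0,0,0,0.9],[0,0.010,0,0,0,0,0.9],[0,0,0,0,0,0,0.6],[0,0,0,0,0,0,0.4],[0,0,0,0,0,0,0.2],[0,0,0,0,0,0,0.2],[0,0,0,0,0,0,0.2]]' 80; python3 - <<'E'
from h import *
from workcell import optics
plan([.4885,-.3555,.005],74.6-180)
a=optics.read_camera("scene")["image"][250:400,180:380]
cv2.imwrite("pics/c3.png",cv2.resize(a,(800,600),interpolation=cv2.INTER_CUBIC)[:,:,::-1])
E
```

```text
time: 3.88
tool_pos: [0.4888, -0.356, 0.0041]
tcp_rot: [-0.283, -2.078, 2.081]
wrist_force: [-1.0, 0.3, 6.4]
width: 0.472
tcp [ 0.4888 -0.356   0.0041] tool y [ 0.002 -0.002 -1.   ] zyaw -105.37 q [-0.67  0.36  1.94  0.    0.84  1.17] f [-1.   0.3  6.4] w 0.472 t 3.88
shift [ 0.0004 -0.0009 -0.0004] turn [-0.0012  0.0006 -0.0028] | 0.2 deg
```

View pics/c3.png

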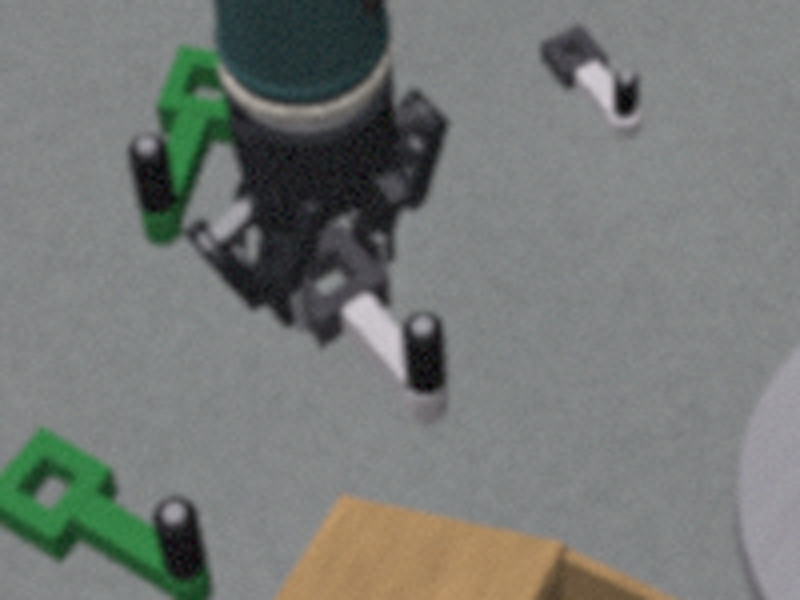

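The scene crop shows the fingers either side of the hub, with the arm and handle at (425,340) clear. The 6 N upward force suggests the tips touch the table, so I'll regrip about 4 mm higher. That keeps the tips off the shoulder later.

```bash
python3 -m handwheel '[[0,0,0,0,0,0,0.6],[0,-0.005,0,0,0,0,0.6],[0,0,0,0,0,0,0.3],[0,0,0,0,0,0,0.2],[0,0,0,0,0,0,0.2],[0,0,0,0,0,0,0.2]]' 90; python3 -m handwheel '[[0,-0.02,0,0,0,0,0.2],[0,-0.04,0,0,0,0,0.2],[0,-0.05,0,0,0,0,0.2],[0,-0.05,0,0,0,0,0.2],[0,-0.05,0,0,0,0,0.2],[0,0,0,0,0,0,0.2],[0,0,0,0,0,0,0.2]]'; python3 - <<'E'
from h import *
from workcell import optics
plan([.529,.124,.21],-54.5)
c=optics.read_camera("scene");np.savez("s4.npz",**c)
cv2.imwrite("pics/c4.png",c["image"][:,:,::-1])
E
```

```text
time: 4.68
tool_pos: [0.4879, -0.3553, 0.0083]
tcp_rot: [-0.281, -2.078, 2.079]
wrist_force: [-1.9, 0.8, 5.2]
width: 0.464
time: 5.55
tool_pos: [0.4867, -0.3543, 0.2163]
tcp_rot: [-0.279, -2.078, 2.077]
wrist_force: [-0.5, 0.5, -4.0]
width: 0.468
tcp [ 0.4867 -0.3543  0.2163] tool y [-0.001  0.001 -1.   ] zyaw -105.37 q [-0.67  0.14  1.78 -0.    1.22  1.17] f [-0.5  0.5 -4. ] w 0.468 t 5.55
shift [ 0.086   0.0068 -0.4724] turn [ 0.0014 -0.8878  0.0013] | 50.9 deg
```

View pics/c4.png

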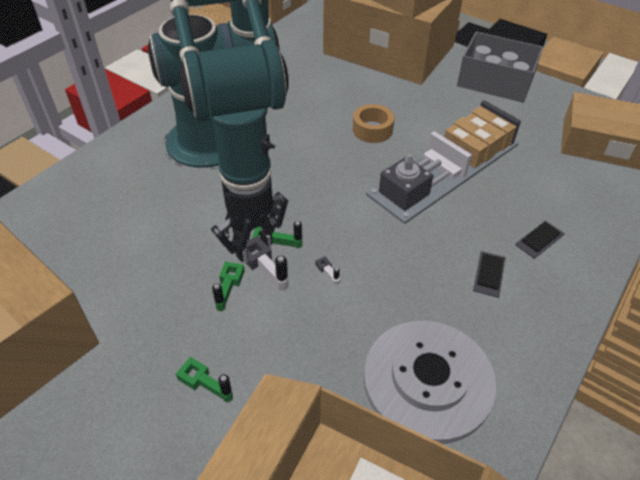

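```bash
python3 -m handwheel '[[0.008,0,-0.044,0,0,0,0.2],[0.0105,0,-0.058,0,0,0,0.2],[0.011,0,-0.061,0,0,0,0.2],[0.011,0,-0.061,0,0,0,0.2],[0.011,0,-0.061,0,0,0,0.2],[0.011,0,-0.061,0,0,0,0.2],[0.011,0,-0.061,0,0,0,0.2],[0.0105,0,-0.058,0,0,0,0.2]]'; python3 -m handwheel '[[0,0,0,0,-0.178,0,0.2],[0,0,0,0,-0.178,0,0.2],[0,0,0,0,-0.178,0,0.2],[0,0,0,0,-0.178,0,0.2],[0,0,0,0,-0.176,0,0.2],[0,0,0,0,0,0,0.2],[0,0,0,0,0,0,0.2]]'; python3 - <<'E'
from h import *
from workcell import optics
plan([.529,.124,.155],-54.5)
c=optics.read_camera("scene");np.savez("s5.npz",**c);t=optics.read_camera("top");np.savez("t5.npz",**t)
a=c["image"][60:240,300:540];b=t["image"][130:310,100:340]
cv2.imwrite("pics/c5.png",np.hstack([cv2.resize(x,(400,300),interpolation=cv2.INTER_CUBIC) for x in(a,b)])[:,:,::-1])
E
```

```text
time: 6.6
tool_pos: [0.5278, 0.1174, 0.2143]
tcp_rot: [-0.275, -2.075, 2.078]
wrist_force: [1.5, -0.3, -3.4]
width: 0.462
time: 7.48
tool_pos: [0.5288, 0.1154, 0.2157]
tcp_rot: [-0.599, 1.87, -1.869]
wrist_force: [0.5, 0.7, -4.9]
width: 0.464
tcp [0.5288 0.1154 0.2157] tool y [-0.003 -0.001 -1.   ] zyaw -54.65 q [ 0.17  0.02  1.91 -0.    1.21  1.12] f [ 0.5  0.7 -4.9] w 0.464 t 7.47
shift [-0.0053  0.0606 -0.0068] turn [ 0.0013 -0.0027  0.0027] | 0.2 deg
```

View pics/c5.png

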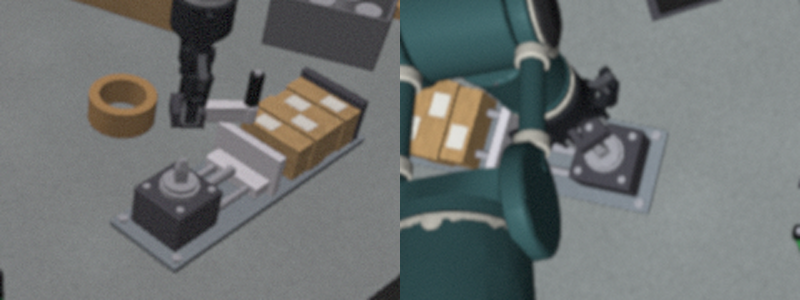

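```bash
python3 -m handwheel '[[-0.0055,0.02,-0.0068,0,0,0,0.2],[0,0.025,0,0,0,0,0.2],[0,0.018,0,0,0,0,0.2],[0,0,0,0,0,0,0.2],[0,0,0,0,0,0,0.2]]'; python3 - <<'E'
from h import *
from workcell import optics
plan([.529,.124,.15],-54.5)
c=optics.read_camera("scene");np.savez("s5.npz",**c)
P=pts(c)
m=(np.hypot(P[...,0]-.594,P[...,1]-.170)<.03)&(P[...,2]>.2)&(P[...,2]<.23)
v,u=np.nonzero(m);print("handle top",m.sum(),P[m].mean(0),P[m][:,2].max(),u.min(),u.max(),v.min(),v.max(),"expected",.529+.08*np.cos(.62),.124+.08*np.sin(.62))
m=(np.hypot(P[...,0]-.57,P[...,1]-.15)<.025)&(P[...,2]>.13)&(P[...,2]<.18)&(c["image"].min(-1)>130)
print("arm",m.sum(),P[m].mean(0),np.percentile(P[m][:,2],[5,50,95]))
Q=P[m][:,:2].astype(np.float32);l=cv2.fitLine(Q,cv2.DIST_HUBER,0,.001,.001).ravel();print(l,np.degrees(np.arctan2(l[1],l[0])))
cv2.imwrite("pics/c6.png",cv2.resize(c["image"][90:210,340:500],(800,600),interpolation=cv2.INTER_CUBIC)[:,:,::-1])
E
```

```text
time: 8.2
tool_pos: [0.5308, 0.1245, 0.1546]
tcp_rot: [-0.597, 1.867, -1.867]
wrist_force: [-1.1, -0.4, -3.2]
width: 0.465
tcp [0.5308 0.1245 0.1546] tool y [ 0.001  0.    -1.   ] zyaw -54.5 q [0.18 0.08 1.96 0.   1.1  1.14] f [-1.1 -0.4 -3.2] w 0.465 t 8.2
shift [ 0.0017  0.0046 -0.0006] turn [-0.0003  0.0001 -0.0006] | 0.0 deg
handle top 89 [0.5981904  0.16567521 0.21261633] 0.22278086074198 446 456 124 135 expected 0.5941102765330027 0.17048281284298442
arm 117 [0.57117168 0.15010081 0.16818758] [0.14730232 0.17076859 0.17309948]
[0.8029027 0.5961101 0.5711717 0.1501008] 36.59181
```

View pics/c6.png

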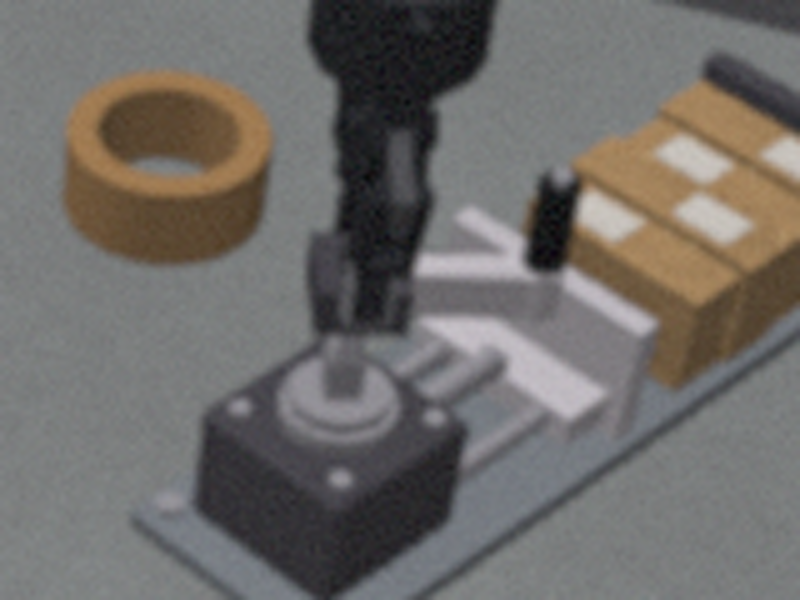

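```bash
python3 - <<'E'
from h import *
c=np.load("s5.npz");h=ray(c,452.4,125.6,.217);print(h,h[:2]-.08*np.array([np.cos(np.radians(35.8)),np.sin(np.radians(35.8))]))
E
python3 -m handwheel '[[0.001,0.008,-0.0005,0,0,0,0.2],[0,0.008,0,0,0,0,0.2],[0,0.008,0,0,0,0,0.2],[0,0,0,0,0,0,0.2]]'
```

```text
[0.59696317 0.17240965 0.217     ] [0.53207807 0.12561303]
time: 8.75
tool_pos: [0.5283, 0.124, 0.129]
tcp_rot: [-0.6, 1.868, -1.867]
wrist_force: [-0.7, -0.2, -3.9]
width: 0.467
```

```bash
python3 -m handwheel '[[0,0.007,0,0,0,0,0.2],[0,0.007,0,0,0,0,0.2],[0,0.006,0,0,0,0,0.2],[0,0.003,0,0,0,0,0.2],[0,0,0,0,0,0,0.2]]'
```

```text
time: 9.38
tool_pos: [0.529, 0.1241, 0.107]
tcp_rot: [-0.598, 1.867, -1.867]
wrist_force: [0.1, -0.6, -3.3]
width: 0.469
```

```bash
python3 -m handwheel '[[0,0.002,0,0,0,0,0.2],[0,0.002,0,0,0,0,0.2],[0,0.001,0,0,0,0,0.2],[0,0,0,0,0,0,0.2]]';  python3 -m handwheel '[[0,0,0,0,0,0,0.6],[0,0,0,0,0,0,0.75],[0,0,0,0,0,0,0.8],[0,0,0,0,0,0,0.8]]'; python3 - <<'E'
from h import *
from workcell import optics
c=optics.read_camera("scene");np.savez("s7.npz",**c)
P=pts(c)
m=(np.hypot(P[...,0]-.57,P[...,1]-.15)<.025)&(P[...,2]>.1)&(P[...,2]<.15)&(c["image"].min(-1)>130)
print("arm",m.sum(),P[m].mean(0),np.percentile(P[m][:,2],[5,50,95]))
cv2.imwrite("pics/c7.png",cv2.resize(c["image"][90:210,340:500],(800,600),interpolation=cv2.INTER_CUBIC)[:,:,::-1])
E
```

```text
time: 9.88
tool_pos: [0.5294, 0.1242, 0.1033]
tcp_rot: [-0.597, 1.867, -1.867]
wrist_force: [-3.4, -1.0, 4.9]
width: 0.467
time: 10.38
tool_pos: [0.5293, 0.1242, 0.1022]
tcp_rot: [-0.598, 1.867, -1.867]
wrist_force: [-1.0, 0.3, 0.8]
width: 0.8
arm 87 [0.56939763 0.15202969 0.11923495] [0.11582018 0.11918998 0.12216922]
```

View pics/c7.png

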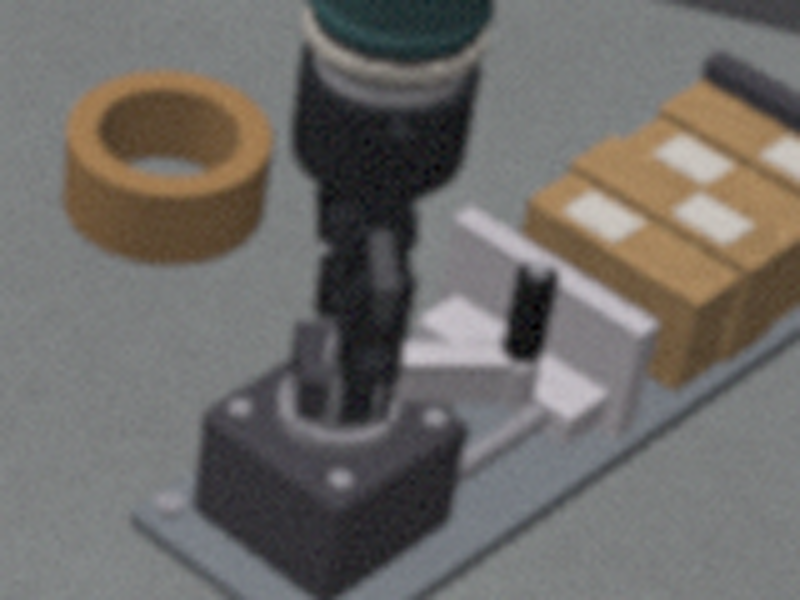

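```bash
python3 -m handwheel '[[0,-0.03,0,0,0,0,0.8],[0,-0.04,0,0,0,0,0.8],[0,-0.04,0,0,0,0,0.7],[0,-0.03,0,0,0,0,0.6],[0,0,0,0,0,0,0.55],[0,0,0,0,0,0,0.55]]';python3 - <<'E'
from h import *
from workcell import optics
c=optics.read_camera("scene")
h=ray(c,447.4,144,.165);print("handle",h)
d=h[:2]-[.5293,.1242];print(np.hypot(*d),np.degrees(np.arctan2(d[1],d[0])))
P=pts(c);m=(np.hypot(P[...,0]-h[0],P[...,1]-h[1])<.025)&(P[...,2]>.155)&(P[...,2]<.175)
v,u=np.nonzero(m);print(m.sum(),P[m].mean(0),u.min(),u.max(),v.min(),v.max())
plan([*h[:2],.13],-54.5)
cv2.imwrite("pics/c8.png",cv2.resize(c["image"][90:210,340:500],(800,600),interpolation=cv2.INTER_CUBIC)[:,:,::-1])
E
```

```text
time: 11.18
tool_pos: [0.5287, 0.1241, 0.2413]
tcp_rot: [-0.599, 1.867, -1.867]
wrist_force: [0.1, -0.1, -0.2]
width: 0.549
handle [0.59457445 0.17282392 0.165     ]
0.08139434110739947 36.682982414063574
69 [0.59659871 0.16551273 0.16367156] 442 451 142 151
tcp [0.5282 0.124  0.2406] tool y [-0.003 -0.    -1.   ] zyaw -54.49 q [0.18 0.01 1.87 0.   1.26 1.14] f [ 0.1 -0.5  0.3] w 0.549 t 11.22
shift [-0.0826  0.1104 -0.0011] turn [0.0012 0.0002 0.0024] | 0.2 deg
```

View pics/c8.png

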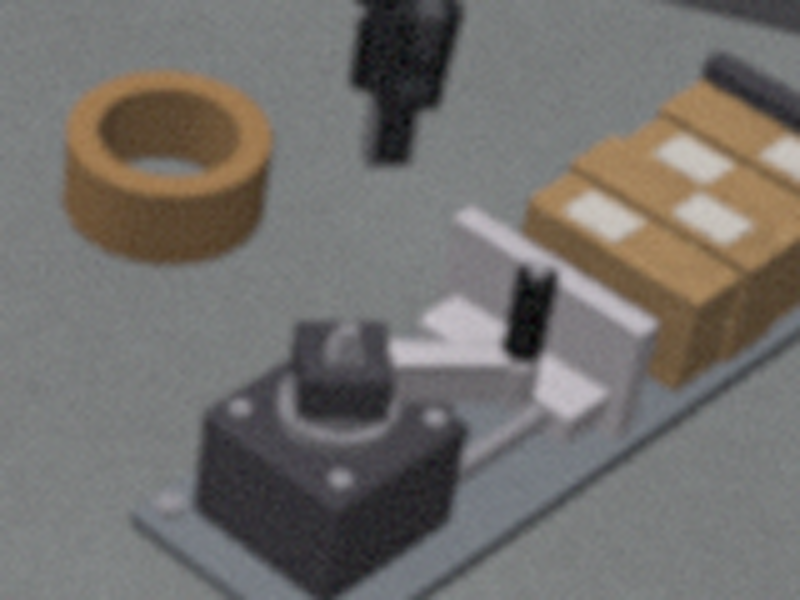

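The picture shows the crank seated: hub on the shoulder at (340,370), shaft tip in the hole, handle top (537,270). Next I grip the handle.

```bash
python3 -m handwheel '[[-0.04,0,0,0,0,0,0.55],[-0.041,0,-0.001,0,0,0,0.55],[0,0.03,0,0,0,0,0.55],[0,0.04,0,0,0,0,0.55],[0,0.038,0,0,0,0,0.55],[0,0,0,0,0,0,0.55]]' 30; python3 -m handwheel '[[0,0,0,0,0,0,0.3],[0,0,0,0,0,0,0.1],[0,0,0,0,0,0,0.1],[0,0,0,0,0,0,0.1]]'; python3 - <<'E'
from h import *
from workcell import optics
plan([.529,.124,.13],-54.5)
c=optics.read_camera("scene")
cv2.imwrite("pics/c9.png",cv2.resize(c["image"][90:210,340:500],(800,600),interpolation=cv2.INTER_CUBIC)[:,:,::-1])
E
```

```text
time: 11.98
tool_pos: [0.59, 0.171, 0.1282]
tcp_rot: [-0.611, 1.872, -1.87]
wrist_force: [-0.1, 0.8, 0.1]
width: 0.552
time: 12.48
tool_pos: [0.5959, 0.1724, 0.136]
tcp_rot: [-0.594, 1.865, -1.866]
wrist_force: [1.1, 0.6, 2.0]
width: 0.216
tcp [0.5959 0.1724 0.136 ] tool y [ 0.003  0.001 -1.   ] zyaw -54.49 q [0.24 0.23 1.82 0.   1.08 1.19] f [1.1 0.6 2. ] w 0.216 t 12.47
shift [0.0826 0.0057 0.0006] turn [-0.0012  0.0002 -0.0033] | 0.2 deg
```

View pics/c9.png

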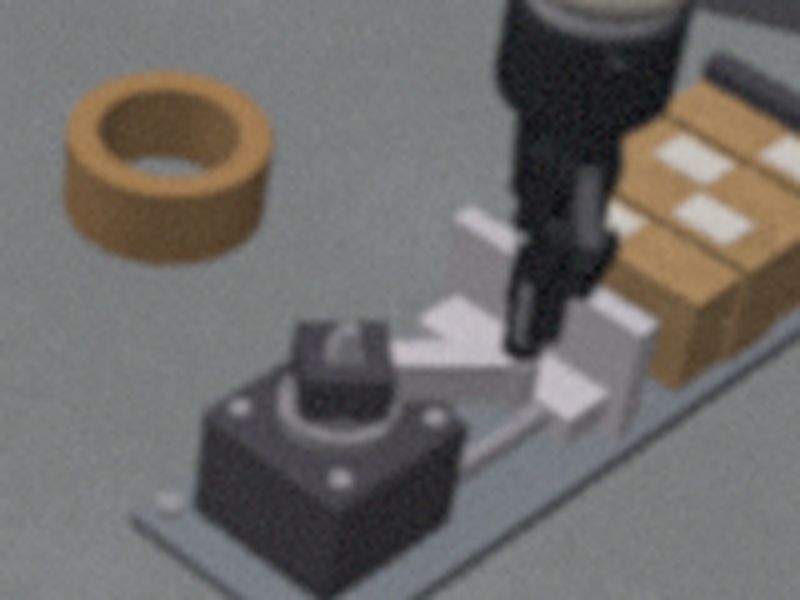

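```bash
python3 -m handwheel '[[0.0048,0,0.0274,0,0,0,0.1],[0.0139,0,0.0241,0,0,0,0.1],[0.0213,0,0.0179,0,0,0,0.1],[0.0261,0,0.0095,0,0,0,0.1],[0,0,0,0,0,0,0.1]]' 35; python3 - <<'E'
from h import *
from workcell import optics
plan([.529,.124,.13],-54.5)
c=optics.read_camera("scene")
cv2.imwrite("pics/c10.png",cv2.resize(c["image"][90:210,340:500],(800,600),interpolation=cv2.INTER_CUBIC)[:,:,::-1])
E
```

```text
time: 13.15
tool_pos: [0.5859, 0.0683, 0.1354]
tcp_rot: [-0.596, 1.868, -1.868]
wrist_force: [-0.2, -0.1, 3.2]
width: 0.22
tcp [0.5859 0.0683 0.1354] tool y [-0.  0. -1.] zyaw -54.59 q [0.07 0.18 1.89 0.   1.07 1.03] f [-0.2 -0.1  3.2] w 0.22 t 13.15
shift [ 0.0141  0.0054 -0.0783] turn [ 0.0002 -0.0016  0.    ] | 0.1 deg
```

View pics/c10.png

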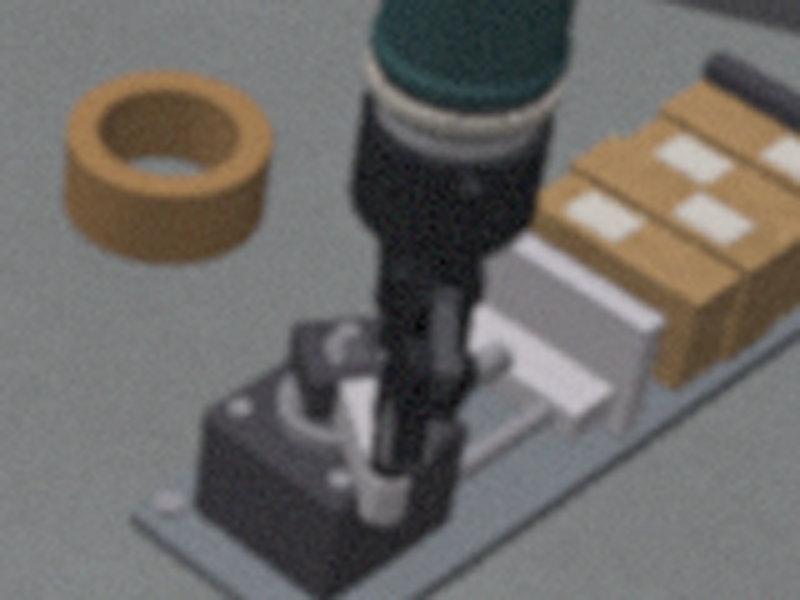

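```bash
python3 - <<'E'
from h import *
from workcell import optics
A=[optics.read_camera("scene") for _ in range(4)]
I=np.mean([a["image"].astype(float) for a in A],0).astype(np.uint8)
c=A[0];Z=np.median([a["z_map"] for a in A],0);c["z_map"]=Z;P=pts(c)
cv2.imwrite("pics/c11.png",cv2.resize(I[145:195,390:440],(600,600),interpolation=cv2.INTER_CUBIC)[:,:,::-1])
d=np.hypot(P[...,0]-.529,P[...,1]-.124)<.03
m=d&(P[...,2]>.108)&(P[...,2]<.129)&(I.max(-1)<110);print(m.sum(),np.percentile(P[m][:,2],[5,25,50,75,90,97]))
v,u=np.nonzero(m);A_=np.c_[P[m][:,:2]-[.529,.124],np.ones(m.sum())]
arm=(np.hypot(P[...,0]-.56,P[...,1]-.095)<.03)&(P[...,2]>.1)&(P[...,2]<.14)&(I.min(-1)>140);print(arm.sum(),P[arm].mean(0),np.percentile(P[arm][:,2],[10,50,90]))
for vv in range(152,182,2):print(vv,[int(1000*x) for x in P[vv,396:424:2,2]])
E
```

```text
203 [0.11083115 0.1180066  0.11941971 0.12049472 0.12152077 0.12506199]
69 [0.55612826 0.09373852 0.11911431] [0.11737768 0.1195161  0.12038381]
152 [0, 0, 1, 0, 0, 0, -2, 0, 0, 0, 198, 222, 224, 230]
154 [0, 1, 119, 121, 119, 120, 118, 120, 119, 118, 150, 221, 220, 227]
156 [-1, 116, 120, 118, 120, 119, 131, 130, 119, 119, 183, 214, 215, 217]
158 [0, 113, 120, 120, 117, 123, 126, 127, 126, 118, 178, 209, 208, 205]
160 [1, 107, 120, 120, 120, 119, 126, 123, 123, 117, 121, 204, 205, 205]
162 [77, 104, 115, 119, 120, 118, 121, 117, 116, 117, 168, 198, 200, 213]
164 [78, 100, 112, 120, 119, 119, 120, 119, 118, 118, 167, 187, 195, 217]
166 [78, 93, 107, 120, 120, 118, 118, 120, 119, 119, 163, 185, 189, 216]
168 [86, 96, 103, 114, 113, 113, 118, 117, 118, 118, 158, 181, 198, 212]
170 [88, 92, 98, 109, 108, 107, 110, 121, 120, 119, 159, 178, 195, 204]
172 [86, 87, 93, 103, 103, 99, 109, 120, 117, 120, 154, 168, 195, 193]
174 [83, 88, 87, 95, 94, 95, 103, 114, 120, 119, 149, 161, 183, 184]
176 [77, 83, 85, 87, 89, 88, 100, 111, 119, 120, 149, 156, 162, 161]
178 [77, 78, 82, 82, 87, 86, 85, 107, 117, 119, 146, 150, 156, 157]
180 [78, 79, 76, 76, 79, 79, 83, 102, 115, 127, 144, 145, 150, 149]
```

View pics/c11.png

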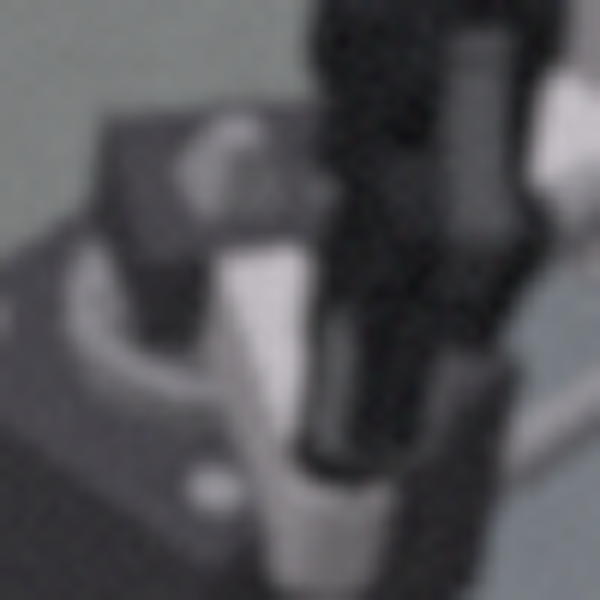

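The depth map puts the hub top at 119 mm all round, so the crank is still flat on the shoulder and the gap I saw was only its shaded front face. Winding continues.

```bash
python3 -m handwheel '[[0.0278,0,0,0,0,0,0.1],[0.0261,0,-0.0095,0,0,0,0.1],[0.0213,0,-0.0179,0,0,0,0.1],[0.0139,0,-0.0241,0,0,0,0.1],[0.0048,0,-0.0274,0,0,0,0.1],[-0.0048,0,-0.0274,0,0,0,0.1],[-0.0139,0,-0.0241,0,0,0,0.1],[-0.0213,0,-0.0179,0,0,0,0.1]]'; python3 - <<'E'
from h import *
R=plan([.529,.124,.13],-54.5)
E
python3 -m handwheel '[[-0.0261,0,-0.0095,0,0,0,0.1],[-0.0278,0,0,0,0,0,0.1],[-0.0261,0,0.0095,0,0,0,0.1],[-0.0213,0,0.0179,0,0,0,0.1],[-0.0139,0,0.0241,0,0,0,0.1],[-0.0048,0,0.0274,0,0,0,0.1],[0,0,0,0,0,0,0.1]]'; python3 - <<'E'
from h import *
from workcell import optics
plan([.529,.124,.13],-54.5)
c=optics.read_camera("scene");P=pts(c)
d=np.hypot(P[...,0]-.529,P[...,1]-.124)<.028
m=d&(P[...,2]>.112)&(P[...,2]<.129)&(c["image"].max(-1)<110);print("hub top",m.sum(),np.percentile(P[m][:,2],[25,50,75]))
cv2.imwrite("pics/c12.png",cv2.resize(c["image"][90:210,340:500],(800,600),interpolation=cv2.INTER_CUBIC)[:,:,::-1])
E
```

```text
time: 14.4
tool_pos: [0.4571, 0.1596, 0.1353]
tcp_rot: [-0.597, 1.863, -1.867]
wrist_force: [5.1, -4.6, 2.4]
width: 0.219
tcp [0.4571 0.1596 0.1353] tool y [ 0.002 -0.001 -1.   ] zyaw -54.39 q [ 0.29 -0.02  2.1  -0.    1.05  1.24] f [ 5.1 -4.6  2.4] w 0.219 t 14.4
shift [-0.0377  0.0055  0.0707] turn [-0.0024  0.0018 -0.0012] | 0.2 deg
time: 15.28
tool_pos: [0.5974, 0.172, 0.1353]
tcp_rot: [-0.592, 1.865, -1.867]
wrist_force: [3.8, 1.7, 4.2]
width: 0.217
tcp [0.5974 0.172  0.1353] tool y [ 0.004  0.001 -1.   ] zyaw -54.55 q [ 0.24  0.24  1.82 -0.    1.08  1.19] f [3.8 1.7 4.2] w 0.217 t 15.28
shift [ 0.0836  0.005  -0.0006] turn [-0.002  -0.0008 -0.0038] | 0.2 deg
hub top 227 [0.11743484 0.11925571 0.12088528]
```

View pics/c12.png

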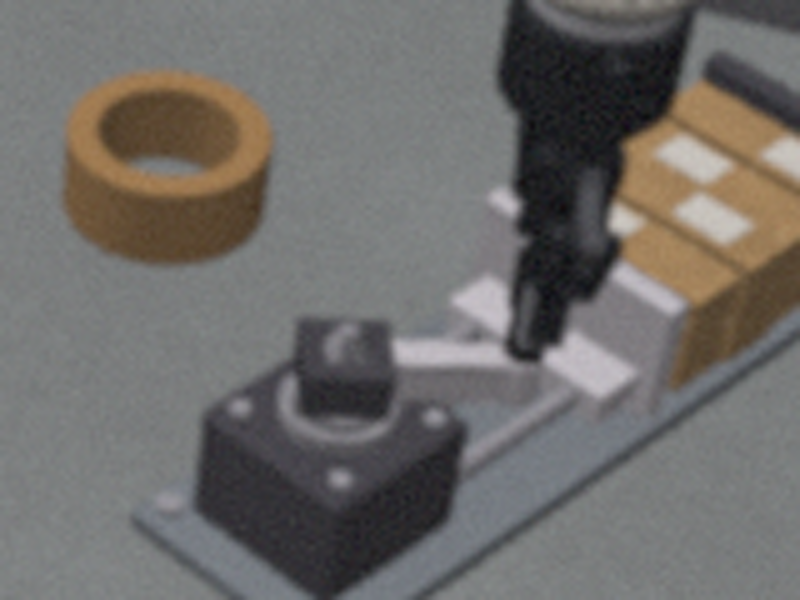

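The jaw has advanced after one turn (right end of the plate from (640,330) to (685,320)) and the hub is still seated. I continue.

```bash
python3 -m handwheel '[[0.0048,0,0.0274,0,0,0,0.1],[0.0139,0,0.0241,0,0,0,0.1],[0.0213,0,0.0179,0,0,0,0.1],[0.0261,0,0.0095,0,0,0,0.1],[0.0278,0,0,0,0,0,0.1],[0.0261,0,-0.0095,0,0,0,0.1],[0.0213,0,-0.0179,0,0,0,0.1],[0,0,0,0,0,0,0.1]]'; python3 - <<'E'
from h import *
from workcell import optics
plan([.529,.124,.13],-54.5)
c=optics.read_camera("scene")
cv2.imwrite("pics/c13.png",cv2.resize(c["image"][90:210,340:500],(800,600),interpolation=cv2.INTER_CUBIC)[:,:,::-1])
E
```

```text
time: 16.32
tool_pos: [0.5081, 0.0495, 0.1348]
tcp_rot: [-0.597, 1.868, -1.865]
wrist_force: [-0.7, 1.8, 5.0]
width: 0.223
tcp [0.5081 0.0495 0.1348] tool y [ 0.001  0.002 -1.   ] zyaw -54.48 q [0.05 0.04 2.05 0.   1.05 1.  ] f [-0.7  1.8  5. ] w 0.223 t 16.32
shift [-0.0603  0.005  -0.0485] turn [ 0.0009  0.0004 -0.0015] | 0.1 deg
```

View pics/c13.png

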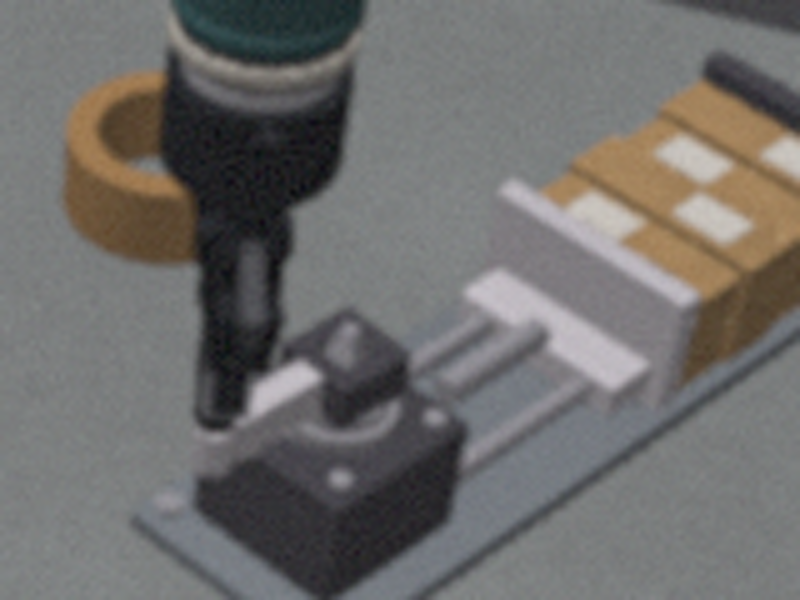

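```bash
python3 -m handwheel '[[0.0080,0,-0.0114,0,0,0,0.1],[0.0059,0,-0.0126,0,0,0,0.1],[0.0036,0,-0.0135,0,0,0,0.1],[0.0012,0,-0.0139,0,0,0,0.1]]'; python3 -m handwheel '[[-0.0012,0,-0.0139,0,0,0,0.1],[-0.0036,0,-0.0135,0,0,0,0.1],[-0.0059,0,-0.0126,0,0,0,0.1]]';  python3 - <<'E'
from h import *
from workcell import optics
plan([.529,.124,.13],-54.5)
c=optics.read_camera("scene")
cv2.imwrite("pics/c14.png",cv2.resize(c["image"][90:210,340:500],(800,600),interpolation=cv2.INTER_CUBIC)[:,:,::-1])
E
```

```text
time: 16.88
tool_pos: [0.4649, 0.0799, 0.1348]
tcp_rot: [-0.594, 1.865, -1.866]
wrist_force: [7.4, 3.1, 1.4]
width: 0.218
time: 17.25
tool_pos: [0.4504, 0.118, 0.1348]
tcp_rot: [-0.596, 1.863, -1.868]
wrist_force: [7.3, -0.7, 3.3]
width: 0.218
tcp [0.4504 0.118  0.1348] tool y [ 0.003 -0.001 -1.   ] zyaw -54.44 q [ 0.2  -0.05  2.14 -0.    1.05  1.16] f [ 7.3 -0.7  3.3] w 0.218 t 17.25
shift [-0.0674  0.005   0.0408] turn [-0.0027  0.001  -0.0015] | 0.2 deg
```

View pics/c14.png

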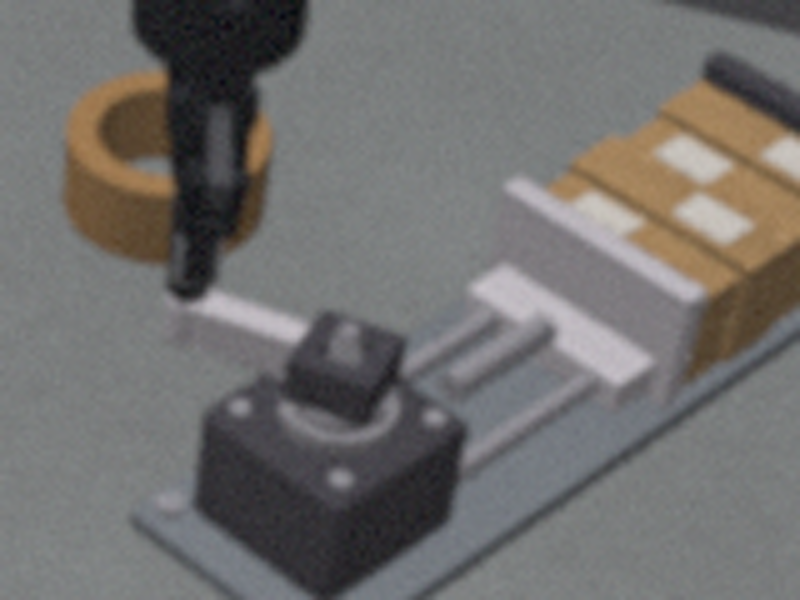

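```bash
python3 -m handwheel '[[-0.0080,0,-0.0114,0,0,0,0.1],[-0.0099,0,-0.0099,0,0,0,0.1],[0,0,0,0,0,0,0.1]]'; python3 - <<'E'
from h import *
plan([.529,.124,.13],-54.5)
E
python3 -m handwheel '[[-0.0114,0,-0.0080,0,0,0,0.1],[-0.0126,0,-0.0059,0,0,0,0.1],[0,0,0,0,0,0,0.1]]';  python3 - <<'E'
from h import *
from workcell import optics
plan([.529,.124,.13],-54.5)
c=optics.read_camera("scene")
cv2.imwrite("pics/c15.png",cv2.resize(c["image"][90:210,340:500],(800,600),interpolation=cv2.INTER_CUBIC)[:,:,::-1])
E
```

```text
time: 17.68
tool_pos: [0.4523, 0.1462, 0.1347]
tcp_rot: [-0.598, 1.864, -1.867]
wrist_force: [3.9, 0.9, 5.2]
width: 0.217
tcp [0.4523 0.1462 0.1347] tool y [ 0.001 -0.001 -1.   ] zyaw -54.39 q [ 0.26 -0.03  2.12 -0.    1.05  1.21] f [3.9 0.9 5.2] w 0.217 t 17.68
shift [-0.0494  0.0048  0.0627] turn [-0.0015  0.0019 -0.0003] | 0.1 deg
time: 18.05
tool_pos: [0.4624, 0.1698, 0.1345]
tcp_rot: [-0.604, 1.863, -1.87]
wrist_force: [-0.9, -5.3, 9.3]
width: 0.221
tcp [0.4624 0.1698 0.1345] tool y [-0.003 -0.005 -1.   ] zyaw -54.36 q [ 0.3   0.    2.08 -0.    1.06  1.25] f [-0.9 -5.3  9.3] w 0.221 t 18.05
shift [-0.0275  0.0045  0.076 ] turn [-0.0022  0.0024  0.0048] | 0.3 deg
```

View pics/c15.png

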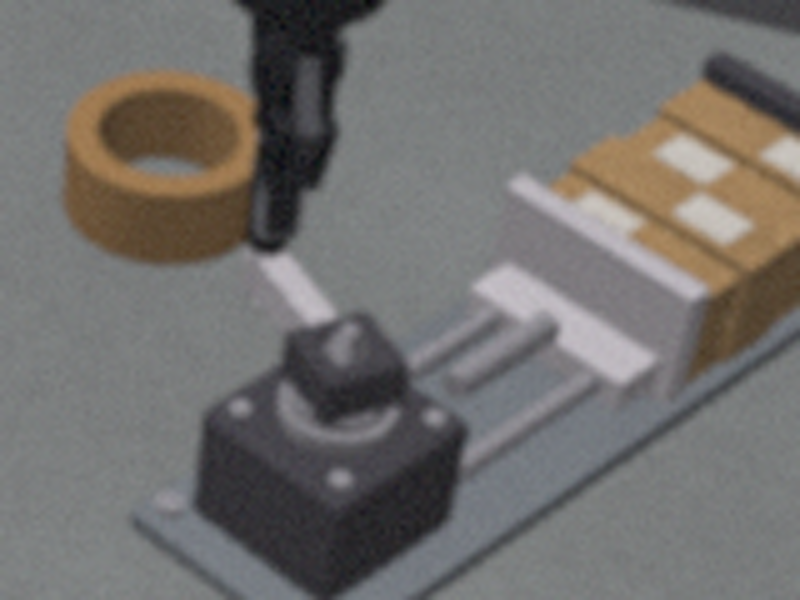

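```bash
python3 - <<'E'
from h import *
from workcell import optics
c=optics.read_camera("scene");P0=pts(np.load("s7.npz"));P=pts(c)
# slide direction from carton row in the top view
T=np.load("top1.npz");a=ray(T,85,190,.07)[:2];
S7=np.load("s7.npz")
b1=ray(T,250,232,.0);b0=ray(T,80,215,0)
d=np.array([.588376-.5586,.41568583-.275285]);d/=np.linalg.norm(d);print("dir",d)
for n,Q,I in(("start",P0,S7["image"]),("now",P,c["image"])):
    s=(Q[...,:2]-[.529,.124])@d;t=(Q[...,:2]-[.529,.124])@[-d[1],d[0]]
    I=I.astype(int);m=(I.max(-1)-I.min(-1)<25)&(I.min(-1)>110)&(Q[...,2]>.05)&(Q[...,2]<.1)&(s>.06)&(s<.25)&(abs(t)<.07)
    print(n,m.sum(),np.percentile(s[m],[5,25,50,75,95]).round(4),np.percentile(Q[...,2][m],95))
    m=(I[...,0]-I[...,2]>35)&(Q[...,2]>.06)&(Q[...,2]<.085)&(abs(t)<.07)&(s>.06)&(s<.4)
    print(" cartons",m.sum(),np.percentile(s[m],[.5,2,5]).round(4))
    for tt in(-.03,-.02,0,.02,.03):
        m=(abs(t-tt)<.005)&(Q[...,2]>.04)&(Q[...,2]<.1)&(s>.07)&(s<.25)
        o=np.argsort(s[m]);print("  ",tt,[(round(1000*x),round(1000*z)) for x,z in zip(s[m][o],Q[...,2][m][o])][::6])
E
```

```text
dir [0.20746424 0.9782426 ]
start 598 [0.1468 0.149  0.1515 0.1574 0.2266] 0.08601994654180754
 cartons 1457 [0.2001 0.2013 0.203 ]
   -0.03 [(120, 41), (127, 45), (140, 41), (145, 66), (147, 69), (148, 44), (148, 82), (149, 55), (149, 73), (150, 41), (150, 79), (151, 60), (153, 82), (163, 82), (201, 56), (202, 60), (204, 49), (206, 71), (209, 71), (213, 68), (216, 72), (223, 71), (229, 68), (233, 71), (240, 70), (243, 73)]
   -0.02 [(135, 42), (144, 57), (147, 56), (148, 48), (149, 79), (149, 70), (150, 86), (151, 70), (151, 63), (152, 58), (154, 42), (157, 85), (162, 83), (201, 72), (202, 51), (203, 48), (204, 67), (206, 69), (208, 66), (215, 71), (220, 71), (226, 67), (232, 73), (237, 73), (240, 72), (245, 69), (249, 72)]
   0 [(155, 90), (198, 53), (202, 53), (203, 60), (204, 72), (206, 56), (208, 53), (210, 68), (218, 70), (223, 70), (228, 75), (234, 73), (241, 69), (246, 72)]
   0.02 [(125, 41), (130, 40), (139, 43), (145, 73), (148, 52), (149, 41), (149, 70), (150, 71), (151, 42), (152, 44), (153, 55), (153, 53), (157, 84), (160, 85), (201, 63), (203, 52), (204, 63), (205, 61)
[... 1014 characters left out ...]
 (112, 54), (118, 49), (127, 53), (132, 51), (139, 56), (150, 54), (158, 56), (178, 41), (184, 42), (187, 81), (188, 65), (188, 63), (189, 86), (190, 53), (190, 45), (191, 82), (192, 67), (193, 72), (196, 84), (218, 73), (221, 72), (230, 71), (235, 72), (241, 69), (247, 72)]
   0.02 [(159, 40), (167, 41), (180, 43), (186, 86), (187, 82), (188, 55), (189, 62), (190, 62), (190, 63), (191, 55), (192, 70), (195, 83), (202, 84), (223, 68), (228, 72), (234, 77), (238, 72), (247, 75)]
   0.03 [(112, 41), (172, 43), (179, 42), (185, 42), (188, 61), (188, 80), (189, 46), (189, 71), (190, 54), (190, 62), (191, 66), (192, 60), (195, 83), (204, 82), (223, 69), (228, 70), (234, 73), (238, 77), (243, 76)]
```

The jaw face has travelled 40 mm (149.5 to 189.5 mm from the axis), so its back face is about at the cartons (203 mm). I'll wind a little further while watching the force.

```bash
python3 -m handwheel '[[-0.0067,0,-0.0018,0,0,0,0.1],[0,0,0,0,0,0,0.1]]';python3 -m handwheel '[[-0.0067,0,-0.0018,0,0,0,0.1],[0,0,0,0,0,0,0.1]]'; python3 - <<'E'
from h import *
plan([.529,.124,.13],-54.5)
E
```

```text
time: 18.4
tool_pos: [0.4644, 0.1728, 0.1342]
tcp_rot: [-0.611, 1.863, -1.875]
wrist_force: [-7.2, -11.1, 17.2]
width: 0.222
time: 18.65
tool_pos: [0.4669, 0.1768, 0.1337]
tcp_rot: [-0.616, 1.863, -1.878]
wrist_force: [-11.8, -14.4, 19.5]
width: 0.222
tcp [0.4669 0.1768 0.1337] tool y [-0.012 -0.012 -1.   ] zyaw -54.34 q [ 0.32  0.03  2.06 -0.01  1.07  1.27] f [-11.8 -14.4  19.5] w 0.222 t 18.65
shift [-0.0197  0.0036  0.0791] turn [-0.0024  0.0027  0.0165] | 1.0 deg
```

The lateral force rose from about 5 N to 19 N, so this is the stop. I back off within the play, release and lift.

```bash
python3 -m handwheel '[[0.010,0,0.0030,0,0,0,0.1],[0,0,0,0,0,0,0.1],[0,0,0,0,0,0,0.3],[0,0,0,0,0,0,0.5],[0,0,0,0,0,0,0.55],[0,0,0,0,0,0,0.55]]'; python3 -m handwheel '[[0,-0.015,0,0,0,0,0.55],[0,-0.03,0,0,0,0,0.55],[0,-0.04,0,0,0,0,0.55],[0,-0.04,0,0,0,0,0.55],[0,-0.04,0,0,0,0,0.55],[0,0,0,0,0,0,0.55],[0,0,0,0,0,0,0.55]]'; python3 - <<'E'
from h import *
from workcell import optics
plan([.529,.124,.13],-54.5)
c=optics.read_camera("scene");np.savez("s9.npz",**c);P=pts(c)
d=np.array([.2075,.9782]);s=(P[...,:2]-[.529,.124])@d;t=(P[...,:2]-[.529,.124])@[-d[1],d[0]]
m=(abs(t)<.05)&(P[...,2]>.055)&(P[...,2]<.08)&(s>.15)&(s<.2);print("jaw",m.sum(),np.median(s[m]))
r=np.hypot(P[...,0]-.529,P[...,1]-.124)<.028
I=c["image"];m=r&(P[...,2]>.112)&(P[...,2]<.126)&(I.max(-1)<110);Q=P[m];A=np.c_[Q[:,:2]-[.529,.124],np.ones(len(Q))]
print("hub top",len(Q),np.percentile(Q[:,2],[25,50,75]))
m=(np.hypot(P[...,0]-.529,P[...,1]-.124)<.075)&~r&(P[...,2]>.105)&(P[...,2]<.135)&(I.min(-1)>130);print("arm",m.sum(),P[m].mean(0),np.percentile(P[m][:,2],[10,50,90]))
S=np.load("scene1.npz");print("small crank diff",np.abs(I[255:285,310:345].astype(float)-S["image"][255:285,310:345]).mean())
cv2.imwrite("pics/c16.png",I[:,:,::-1]);cv2.imwrite("pics/c17.png",cv2.resize(I[90:210,340:500],(800,600),interpolation=cv2.INTER_CUBIC)[:,:,::-1])
E
```

```text
time: 19.4
tool_pos: [0.4655, 0.1733, 0.1338]
tcp_rot: [-0.599, 1.867, -1.867]
wrist_force: [0.4, -0.3, -0.1]
width: 0.548
time: 20.27
tool_pos: [0.4659, 0.1732, 0.2998]
tcp_rot: [-0.597, 1.867, -1.867]
wrist_force: [0.1, -0.1, -0.4]
width: 0.549
tcp [0.4659 0.1732 0.2998] tool y [ 0.001  0.    -1.   ] zyaw -54.49 q [ 0.31 -0.11  1.88  0.    1.37  1.26] f [ 0.1 -0.1 -0.4] w 0.549 t 20.27
shift [-0.0227  0.1698  0.0767] turn [-0.0002  0.0001 -0.0007] | 0.0 deg
jaw 289 0.1894052386638546
hub top 236 [0.11736129 0.11949095 0.12091339]
arm 104 [0.48682022 0.15048141 0.11848145] [0.11579568 0.11859482 0.12088853]
small crank diff 2.0036507936507935
```

View pics/c16.png

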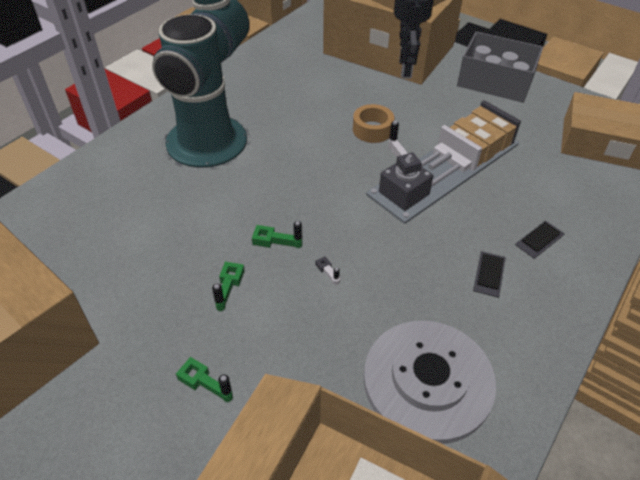

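View pics/c17.png

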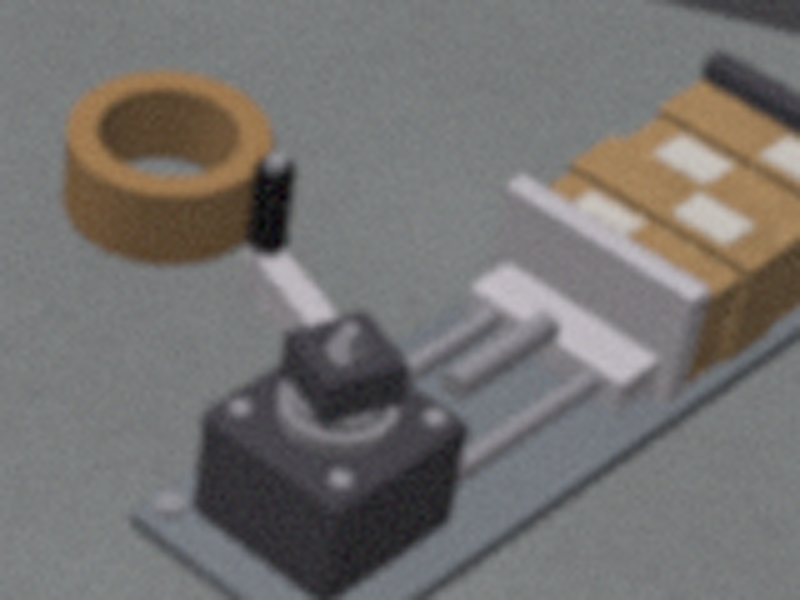

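The pictures show the jaw up against the first carton (plate edge (705,300)) and the crank level on the shaft (hub (345,360), handle (275,200)). The gripper is well clear and the small crank is still at (327,269). I'm handing in.

```bash
python3 -c "
from workcell import workorder;print(workorder.finish_job())"
```

```text
the job is handed in; nothing more can be done
None
```

I fitted the large grey crank onto the square shaft, wound it about 1.7 turns clockwise by its handle until the jaw met the cartons, let go and handed the job in at about 20 s.

The last checks, made before handing in:
- **Jaw:** its face had moved about 40 mm. Over the last few degrees the sideways force on the tool rose from about 5 N to 19 N without moving the jaw further. I take that as the hard stop.
- **Crank:** hub and arm tops were at about 119 mm, which is what a fully seated, level crank should show (95 + 24 mm).
- **Small crank:** its image patch showed no visible change from the start.
- **Gripper:** it was open and well clear, with wrist force near zero.

**Check that did not agree exactly:** the two cameras placed the shaft and crank 1–3 mm apart, and the shaft-angle estimates spread over roughly 32–40°. The shaft's taper absorbed this.

Some upward force, up to 19 N, also showed while pushing at the stop. It went away when I backed off, and the crank was still level afterwards.

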